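Set up a projection microscope on the optical rail

TASK

Build the projection microscope on the rail by standing the four loose mounts on the four carriers: the iris diaphragm next to the lamp, the slide holder between the condenser lens and the objective, with the condenser on the iris side and the objective next to the screen. Stand each one upright in the middle of its carrier, squarely facing along the rail, and turn the objective so that its narrow nose looks at the slide. Do not knock any of the mounts over.

Things in the scene. Friction and masses are not known exactly. Their poses are not given: they have to be found in the camera images.
- iris: Iris diaphragm, loose, about 170 g: smallest round holder, a light-grey ring 50 mm across, 12 mm thick, steel leaves round a small hole, thin ball-ended lever on the rim (up, to +y, 105 mm high). Either face may look at the lamp. Grey steel foot 44 x 44 x 12 mm, 12 mm post; origin: centre of the foot's underside, x the optical axis (65 mm up), y across.
- condenser: Condenser lens, loose, about 220 g: bright aluminium ring 60 mm across, 16 mm thick, its top 95 mm up, with a large clear lens bulging 15 mm to both sides. Either face may look at the lamp. Grey steel foot 44 x 44 x 12 mm, 12 mm post; origin: centre of the foot's underside, x the optical axis (65 mm up), y across.
- slide_holder: Slide holder, loose, about 180 g: upright light-grey plate 50 mm wide (y), 8 mm thick (x), 24 to 108 mm above the underside, a glass slide clipped upright on its -x face. Either face may look at the lamp. Grey steel foot 44 x 44 x 12 mm, 12 mm post; origin: centre of the foot's underside, x the optical axis (65 mm up), y across.
- objective: Microscope objective in a mount, loose, about 200 g: square light-grey plate 50 mm wide (y), 8 mm thick (x), 40 to 90 mm above the underside; a 25 mm steel barrel sticks out at -x, tapering to the narrow nose 38 mm from the plate's middle; brass thread at +x. Grey steel foot 44 x 44 x 12 mm, 12 mm post; origin: centre of the foot's underside, x the optical axis (65 mm up), y across.
- lamp: Lamp, fixed at one end of the rail (either end): upright column, black finned base, white opal tube 36 mm across and black cap, top 138 mm above the bench. Origin: on the rail's top, on the lamp's axis, 25 mm above the bench.
- screen: Screen, fixed at the rail's other end: upright whitish ground-glass plate in a dark frame 84 mm wide standing across the rail, top 145 mm above the bench. Origin: on the rail's top below the plate, 25 mm above the bench.
- carrier0: Carrier: dark block clamped on the aluminium rail (60 x 460 mm), one of four alike in a row about 72 mm apart between lamp and screen, the first from the rail's -y end. Flat steel platform on top, 60 mm across the rail, 50 mm along it, 40 mm above the bench, 15 mm above its origin. y along the rail, x across. Does not move.
- carrier1: Carrier: dark block clamped on the aluminium rail (60 x 460 mm), one of four alike in a row about 72 mm apart between lamp and screen, the second from the rail's -y end. Flat steel platform on top, 60 mm across the rail, 50 mm along it, 40 mm above the bench, 15 mm above its origin. y along the rail, x across. Does not move.
- carrier2: Carrier: dark block clamped on the aluminium rail (60 x 460 mm), one of four alike in a row about 72 mm apart between lamp and screen, the third from the rail's -y end. Flat steel platform on top, 60 mm across the rail, 50 mm along it, 40 mm above the bench, 15 mm above its origin. y along the rail, x across. Does not move.
- carrier3: Carrier: dark block clamped on the aluminium rail (60 x 460 mm), one of four alike in a row about 72 mm apart between lamp and screen, the fourth from the rail's -y end. Flat steel platform on top, 60 mm across the rail, 50 mm along it, 40 mm above the bench, 15 mm above its origin. y along the rail, x across. Does not move.

How it is judged:
At the end, for the whole second after the job is handed in: From the lamp: iris, condenser, slide holder, objective, one to a carrier, each foot flat on its platform (4 mm, 0.1 rad), within 12 mm of the carrier's middle, optical axis within 0.26 rad of the rail's direction, the objective's nose towards the lamp side, all released and at rest (((y of lamp in the frame of carrier0 above 0 m and (horizontal distance between iris and carrier3 below 0.012 m and z of iris in the frame of carrier3 between 0.011 and 0.019 m and angle between iris's own z axis and vertical below 0.1 rad and angle between the x axis of iris and the y axis of carrier3, either way round below 0.26 rad and linear speed of iris below 0.02 m/s) and (horizontal distance between condenser and carrier2 below 0.012 m and z of condenser in the frame of carrier2 between 0.011 and 0.019 m and angle between condenser's own z axis and vertical below 0.1 rad and angle between the x axis of condenser and the y axis of carrier2, either way round below 0.26 rad and linear speed of condenser below 0.02 m/s) and (horizontal distance between slide_holder and carrier1 below 0.012 m and z of slide_holder in the frame of carrier1 between 0.011 and 0.019 m and angle between slide_holder's own z axis and vertical below 0.1 rad and angle between the x axis of slide_holder and the y axis of carrier1, either way round below 0.26 rad and linear speed of slide_holder below 0.02 m/s) and (horizontal distance between objective and carrier0 below 0.012 m and z of objective in the frame of carrier0 between 0.011 and 0.019 m and angle between objective's own z axis and vertical below 0.1 rad and angle between the x axis of objective and the y axis of carrier0, either way round below 0.26 rad and linear speed of objective below 0.02 m/s)) or (y of lamp in the frame of carrier0 below 0 m and (horizontal distance between iris and carrier0 below 0.012 m and z of iris in the frame of carrier0 between 0.011 and 0.019 m and angle between iris's own z axis and vertical below 0.1 rad and angle between the x axis of iris and the y axis of carrier0, either way round below 0.26 rad and linear speed of iris below 0.02 m/s) and (horizontal distance between condenser and carrier1 below 0.012 m and z of condenser in the frame of carrier1 between 0.011 and 0.019 m and angle between condenser's own z axis and vertical below 0.1 rad and angle between the x axis of condenser and the y axis of carrier1, either way round below 0.26 rad and linear speed of condenser below 0.02 m/s) and (horizontal distance between slide_holder and carrier2 below 0.012 m and z of slide_holder in the frame of carrier2 between 0.011 and 0.019 m and angle between slide_holder's own z axis and vertical below 0.1 rad and angle between the x axis of slide_holder and the y axis of carrier2, either way round below 0.26 rad and linear speed of slide_holder below 0.02 m/s) and (horizontal distance between objective and carrier3 below 0.012 m and z of objective in the frame of carrier3 between 0.011 and 0.019 m and angle between objective's own z axis and vertical below 0.1 rad and angle between the x axis of objective and the y axis of carrier3, either way round below 0.26 rad and linear speed of objective below 0.02 m/s))) and x of lamp in the frame of objective below -0.1 m); the robot touches nothing.
It fails at once if the iris is knocked over (tilted by more than 40 degrees) (angle between iris's own z axis and vertical above 0.7 rad).
It fails at once if the condenser is knocked over (tilted by more than 40 degrees) (angle between condenser's own z axis and vertical above 0.7 rad).
It fails at once if the slide holder is knocked over (tilted by more than 40 degrees) (angle between slide_holder's own z axis and vertical above 0.7 rad).
It fails at once if the objective is knocked over (tilted by more than 40 degrees) (angle between objective's own z axis and vertical above 0.7 rad).
It also fails if it takes over 112 s, if anything falls off the work surface, if the arm or the gripper's body presses on something with over 40 N, if the wrist force passes 120 N, or if a joint passes its speed limit or range.

ROBOT

A 7-joint arm with a two-finger parallel gripper is mounted at the origin on the work surface. World frame = base frame: x ahead of the robot, y to its left, z up, the work surface at z = 0. Lengths are in m, angles in rad, forces in N, time in s.
With the tool pointing down it reaches from about 0.35 to 0.9 m from the base axis. Payload 7.2 kg.
Tool frame: the origin (TCP) lies on the mounting face of the last link; the fingertips stand 182 mm ahead of it and the grasp point (between the pads) lies 163 mm ahead of it; z points along the fingers, y is the line along which they close (so a half turn about z gives the same grasp; the last joint's range is limited). The gripper opens to 88 mm and grips with 3 to 60 N. Pads are 20 mm wide; open, the fingers measure 115 mm over their backs; the gripper's body (75 mm by 178 mm) begins 61 mm behind the grasp point.
Start: joints at [1.095, 0.411, -0.013, 1.596, 0.006, 1.134, -0.082], TCP at [0.248, -0.574, 0.405] pointing down, gripper open.
Joint ranges: [-2.95, 2.95], [-0.29, 1.99], [-1.47, 1.44], [0.14, 2.54], [-1.03, 4.17], [0.13, 1.85], [-2.86, 2.86]. Speed limits (rad/s): [2.39, 2.39, 3.01, 3.01, 3.14, 3.14, 3.14].

INTERFACE

Orientations are given as [roll, pitch, yaw] about the fixed x, y, z axes, in that order (R = Rz(yaw) Ry(pitch) Rx(roll)).
In Python, from workcell import sense, snapshot, get_calibration, hand_in gives the robot as it stands. The module is installed in compiled form; this text tells all that it offers.
- The arm moves only by the shell command python3 -m creep 'ROWS' [FORCE]. ROWS is JSON, a list of rows, each a list of 3 entries, a list of its own where there are three numbers: the shift along the tool's x, y, z in m, then the turn, a rotation vector about the tool's x, y, z in rad, then the opening, from 0 (shut) to 1 (fully open). In form: [[[x, y, z], [rx, ry, rz], jaw], ...]. A call has 1 to 5 rows; each row shifts and turns the commanded pose from where the row before left it, along the tool's axes as they then stand; what a row does not reach is not made up. A row lasts 1/12 s, in which the tool goes at most 41.7 mm and 7.16 degrees, less where a joint would pass 70% of its speed; a pose out of reach is approached as far as the arm can. A call is refused whole if a number of a shift passes 0.0417 or a number of a turn 0.125, either way. A call with a gripper value outside its range is refused whole. The fingers move at their own pace and stop on an object; FORCE is the grip in N (left out, the last holds). Time passes only in rows, so rows that do not move let the fingers close. It gives the time, the measured TCP pose, the force, the opening and the grip force at its end, in the units of the state.
- sense(): the state, without advancing time (a new reading comes with each control period).
- snapshot(name): name is "side" or "top" or "wrist"; returns (picture, depth): 420x560x3 uint8, blue, green, red; 420x560 float32, m along the optical axis (not along the pixel's ray), 0 where there is no reading.
- get_calibration(name): a dict with "fx", "fy", "cx", "cy" (pixels), "k1" (the pictures are not rectified: a ray, as slopes to the right and down, at radius r is drawn at 1 + k1 r^2 times it, then the intrinsics apply), "extrinsics" (4x4, takes a point from camera to world coordinates); the wrist camera has in their place "hand_eye" (4x4, takes a point from camera to tool coordinates, whose origin is the TCP and whose axes are the flange's). Camera axes: x right, y up, looking along -z (the intrinsics and any distortion apply to the point x, -y, -z); pixel columns grow to the right and rows downward; lengths in m; the calibration is good to about 2 mm. A picture is of the moment at which its call begins: read the wrist's pose just before it. get_calibration takes no time and is no camera call.
- hand_in(): hands the job in; it is judged then, once.
The state is a dict: "time": time; "joints": joint angles; "joint_vel": joint speeds; "joint_efforts": joint torques, N m; "ee_pos": TCP position; "tcp_rot": TCP orientation; "ft_force": force on the tool from outside, world axes, zero at the start; "moment": the same for the moment, N m; "grip_width": opening from 0.0 (shut) to 1.0 (fully open); "grasp_force": force on a finger pad.
Only numpy, scipy, OpenCV 4.12 (cv2) and the standard library are available. Lean on these libraries where they do the work, as an engineer would, in place of code of your own. Each camera call takes 0.05 s, during which the arm holds its last target. There are 200 camera calls.

## Working session

There is one attempt and no reset: what is moved stays moved. The work goes in short steps, Python scripts to look and compute and a shell command to move; the robot and the scene stay as the last step left them, time stands still between calls to the robot, and variables do not carry over. Pictures are saved under pics/ and viewed, at most 14 in all, crops included, and the job is handed in when it is done.

```bash
mkdir -p pics; cat > h.py <<'E'
import numpy as np, cv2
from workcell import sense, snapshot, get_calibration
from scipy.spatial.transform import Rotation as R
def tcp():
    s=sense(); T=np.eye(4); T[:3,:3]=R.from_euler('xyz',s['tcp_rot']).as_matrix(); T[:3,3]=s['ee_pos']; return T
def shot(name):
    T=tcp(); im,d=snapshot(name); c=get_calibration(name)
    E=np.array(c['extrinsics']) if 'extrinsics' in c else T@np.array(c['hand_eye'])
    h,w=d.shape; u,v=np.meshgrid(np.arange(w),np.arange(h))
    xd=(u-c['cx'])/c['fx']; yd=(v-c['cy'])/c['fy']; x,y=xd.copy(),yd.copy()
    for _ in range(8):
        f=1+c['k1']*(x*x+y*y); x,y=xd/f,yd/f
    P=np.stack([x*d,-y*d,-d],-1)@E[:3,:3].T+E[:3,3]; P[d==0]=np.nan
    return im,d,P
E
python3 - <<'E'
from h import *
s=sense();print({k:np.round(v,3).tolist() for k,v in s.items()})
for n in('top','side'):
    im,d,P=shot(n); cv2.imwrite(f'pics/{n}0.png',im); np.savez(f'{n}0.npz',im=im,P=P)
    print(n,np.round(get_calibration(n)['extrinsics'],3).tolist())
E
```

```text
{'time': 0.0, 'joints': [1.095, 0.412, -0.013, 1.597, 0.006, 1.134, -0.082], 'joint_vel': [-0.0, 0.001, -0.001, 0.002, -0.001, 0.001, 0.0], 'joint_efforts': [-0.0, -58.794, 0.642, -29.108, -0.054, 0.018, 0.0], 'ee_pos': [0.248, -0.574, 0.404], 'tcp_rot': [-3.14, 0.0, 0.408], 'ft_force': [-0.399, -0.096, 0.423], 'moment': [0.01, 0.032, 0.015], 'grasp_force': 0.0, 'grip_width': 0.999}
top [[0.015, 0.982, -0.188, 0.4], [-1.0, 0.019, 0.019, 0.024], [0.022, 0.188, 0.982, 0.999], [0.0, 0.0, 0.0, 1.0]]
side [[0.999, 0.045, -0.024, 0.529], [-0.05, 0.781, -0.622, -0.419], [-0.009, 0.623, 0.782, 0.59], [0.0, 0.0, 0.0, 1.0]]
```

View pics/top0.png

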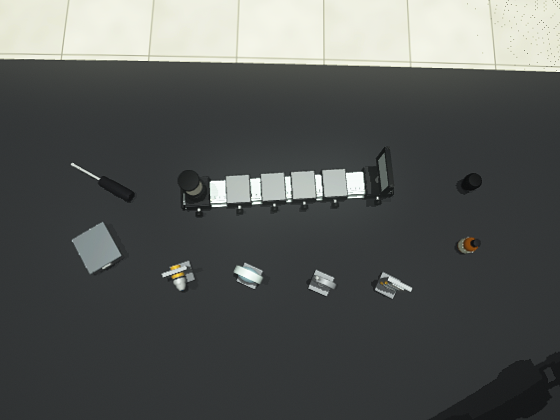

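View pics/side0.png

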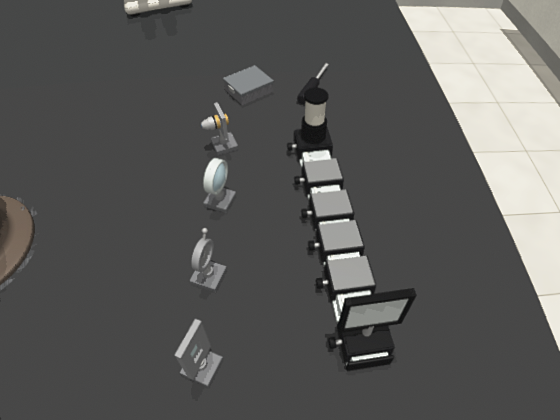

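The lamp is at image left (+y) with the screen at the −y end, so iris→carrier3, condenser→2, slide→1, objective→0 with its nose to +y. In the top view the mounts stand at objective (181,275), condenser (248,273), iris (321,283) and slide holder (393,285). The carriers are at (238,189), (273,187), (303,185) and (334,184).

```bash
python3 - <<'E'
from h import *
t=np.load('top0.npz')['P']; s=np.load('side0.npz')['P']
def box(pts): 
    c,wh,a=cv2.minAreaRect((pts*1000).astype(np.float32)); return np.round(c,1).tolist(),np.round(wh,1).tolist(),round(a,1)
for n,P in(('top',t),('side',s)):
    P=P.reshape(-1,3);P=P[np.isfinite(P).all(1)]
    print(n,'bench z',np.nanmedian(P[(abs(P[:,0]-.45)<.02),2]))
    Z=P[(P[:,2]>.034)&(P[:,2]<.046)&(P[:,0]>.5)&(P[:,0]<.72)&(abs(P[:,1])<.3)]
    F=P[(P[:,2]>.006)&(P[:,2]<.018)&(P[:,0]>.3)&(P[:,0]<.47)&(abs(P[:,1])<.3)]
    U=P[(P[:,2]>.025)&(P[:,2]<.125)&(P[:,0]>.3)&(P[:,0]<.48)&(abs(P[:,1])<.35)]
    for lab,Q in(('plat',Z),('foot',F),('up',U)):
        g=np.zeros((1000,1000),np.uint8); ij=((Q[:,:2]+[0,.5])*1000).astype(int); g[ij[:,0],ij[:,1]]=1
        k=7
        g=cv2.dilate(g,np.ones((k,k),np.uint8)); nl,L=cv2.connectedComponents(g)
        l=L[ij[:,0],ij[:,1]]
        for i in range(1,nl):
            q=Q[l==i]
            if len(q)>60: print(lab,len(q),box(q[:,:2]),np.round([np.median(q[:,2]),q[:,2].max()],3).tolist())
E
```

```text
top bench z 0.00045424268805493995
plat 294 ([617.4, 196.2], [65.5, 54.3], 5.2) [0.039, 0.046]
plat 742 ([625.8, 107.0], [66.4, 54.1], 4.7) [0.039, 0.044]
plat 725 ([632.0, 30.7], [66.8, 53.9], 4.8) [0.039, 0.046]
plat 726 ([637.8, -35.1], [66.9, 54.0], 5.1) [0.04, 0.046]
plat 729 ([643.6, -103.5], [66.6, 54.7], 4.5) [0.04, 0.046]
plat 379 ([650.6, -185.2], [66.5, 29.6], 4.9) [0.039, 0.045]
foot 233 ([424.7, -221.1], [44.9, 44.3], 64.5) [0.012, 0.018]
foot 267 ([427.9, -76.8], [44.2, 44.1], 67.0) [0.012, 0.017]
foot 94 ([426.2, 84.1], [43.5, 12.9], 69.9) [0.012, 0.017]
foot 139 ([451.4, 216.6], [56.3, 36.3], 50.7) [0.011, 0.016]
foot 75 ([455.8, 70.0], [45.3, 10.5], 63.8) [0.012, 0.015]
up 379 ([436.3, 214.3], [49.7, 45.2], 48.6) [0.076, 0.095]
up 293 ([422.7, -220.4], [51.4, 13.1], 64.1) [0.098, 0.112]
up 176 ([427.9, -76.7], [49.2, 12.1], 66.6) [0.086, 0.107]
up 327 ([441.0, 77.8], [59.3, 28.7], 64.7) [0.087, 0.098]
side bench z 0.0004329450858450157
plat 403 ([619.7, 192.5], [66.2, 54.2], 4.1) [0.039, 0.046]
plat 868 ([627.4, 104.5], [66.5, 55.4], 4.5) [0.04, 0.043]
plat 1043 ([633.8, 28.4], [66.6, 54.8], 4.9) [0.04, 0.043]
plat 1227 ([639.5, -37.1], [66.8, 55.1], 4.6) [0.04, 0.043]
plat 1452 ([645.3, -105.9], [67.6, 55.6], 3.6) [0.039, 0.042]
plat 1111 ([654.2, -210.9], [66.9, 32.8], 5.0) [0.039, 0.045]
foot 562 ([430.1, -78.9], [45.2, 45.1], 67.3) [0.011, 0.018]
foot 378 ([442.8, 75.8], [44.3, 42.9], 66.0) [0.012, 0.017]
foot 495 ([436.7, -227.9], [44.3, 23.1], 62.6) [0.012, 0.018]
foot 298 ([446.3, 220.6], [44.2, 47.7], 19.8) [0.011, 0.018]
up 498 ([440.6, 213.8], [50.3, 47.0], 53.6) [0.072, 0.092]
up 1172 ([427.3, -223.1], [50.8, 11.2], 65.8) [0.08, 0.11]
up 629 ([430.2, -79.5], [50.4, 12.6], 67.0) [0.073, 0.105]
up 671 ([446.6, 74.7], [60.3, 22.7], 62.1) [0.077, 0.096]
```

```bash
cat > go.py <<'E'
import sys; from h import *
# go.py x y ztcp yawdeg : turn (tool rz) first, then shift in turned tool axes
def go(x,y,z,yaw):
    T=tcp(); G=np.eye(3); Rt=(R.from_euler('z',yaw,degrees=True)*R.from_euler('x',np.pi)).as_matrix()
    rv=R.from_matrix(T[:3,:3].T@Rt).as_rotvec()
    d=Rt.T@(np.array([x,y,z])-T[:3,3])
    print('turn',np.round(rv,3),'shift mm',np.round(d*1000,1),'t',round(sense()['time'],2),'joints',np.round(sense()['joints'],2))
if __name__=='__main__': go(*map(float,sys.argv[1:5]))
E
python3 go.py .426 -.222 .36 154.6
for i in 1 2 3; do python3 -m creep '[[[0,0,0],[0,0,-0.12],1],[[0,0,0],[0,0,-0.12],1],[[0,0,0],[0,0,-0.12],1],[[0,0,0],[0,0,-0.12],1],[[0,0,0],[0,0,-0.12],1]]' | tail -c 400; done
python3 go.py .426 -.222 .36 154.6
```

```text
turn [-1.00e-03 -2.00e-03 -2.29e+00] shift mm [-10.2 394.   43.9] t 0.1 joints [ 1.09  0.41 -0.01  1.6   0.01  1.13 -0.08]
time: 0.52
ee_pos: [0.2478, -0.5736, 0.4041]
tcp_rot: [-3.141, -0.0, 1.014]
ft_force: [-0.5, 0.4, -0.0]
grip_width: 1.001
grasp_force: 0.0
time: 0.93
ee_pos: [0.2478, -0.5737, 0.4042]
tcp_rot: [-3.141, -0.001, 1.614]
ft_force: [0.5, 0.2, -0.3]
grip_width: 0.999
grasp_force: 0.0
time: 1.35
ee_pos: [0.2478, -0.5737, 0.4042]
tcp_rot: [3.141, -0.001, 2.214]
ft_force: [-0.2, 0.8, -1.0]
grip_width: 1.001
grasp_force: 0.0
turn [ 0.    -0.001 -0.485] shift mm [-10.2 394.1  44.2] t 1.35 joints [ 1.36  0.44 -0.38  1.58  0.17  1.16  1.58]
```

```bash

python3 -m creep '[[[0,0,0],[0,0,-0.12],1],[[0,0,0],[0,0,-0.12],1],[[0,0,0],[0,0,-0.12],1],[[0,0,0],[0,0,-0.12],1],[[-0.01,0.04,0],[0,0,0],1]]' >/dev/null
for i in 1 2; do python3 -m creep '[[[0,0.036,0],[0,0,0],1],[[0,0.036,0],[0,0,0],1],[[0,0.036,0],[0,0,0],1],[[0,0.036,0],[0,0,0],1],[[0,0.033,0],[0,0,0],1]]' | sed -n 2,3p; done
python3 -m creep '[[[0,0,0],[0,0,0],1],[[0,0,0],[0,0,0],1],[[0,0,0],[0,0,0],1]]' | sed -n 2,3p
python3 go.py .426 -.222 .228 154.6
python3 - <<'E'
from h import *
im,d,P=shot('wrist'); cv2.imwrite('pics/w1.png',im); np.savez('w1.npz',im=im,P=P)
Q=P.reshape(-1,3);Q=Q[np.isfinite(Q).all(1)]
print(np.round(get_calibration('wrist')['hand_eye'],3).tolist())
for lo,hi in((.006,.018),(.06,.115)):
    q=Q[(Q[:,2]>lo)&(Q[:,2]<hi)&(np.hypot(Q[:,0]-.426,Q[:,1]+.222)<.05)]
    if len(q)>20: print(len(q),cv2.minAreaRect((q[:,:2]*1000).astype(np.float32)),q[:,2].max())
E
```

```text
ee_pos: [0.3525, -0.381, 0.4044]
tcp_rot: [3.141, -0.0, 2.688]
ee_pos: [0.43, -0.2219, 0.4046]
tcp_rot: [-3.142, -0.0, 2.688]
ee_pos: [0.4293, -0.2244, 0.4044]
tcp_rot: [-3.141, -0.001, 2.688]
turn [-0.    -0.001 -0.01 ] shift mm [  4.    0.8 176.4] t 2.85 joints [ 0.97  0.24 -0.68  1.89  0.17  1.07  1.34]
[[-0.001, 0.958, 0.287, 0.08], [1.0, 0.001, -0.0, 0.002], [-0.001, 0.287, -0.958, 0.019], [0.0, 0.0, 0.0, 1.0]]
642 ((415.5550231933594, -213.38226318359375), (43.95200729370117, 20.989519119262695), 64.69882202148438) 0.01720183207964865
1189 ((423.96484375, -217.5298614501953), (49.897525787353516, 12.919872283935547), 63.97386169433594) 0.1106076748001823
```

View pics/w1.png

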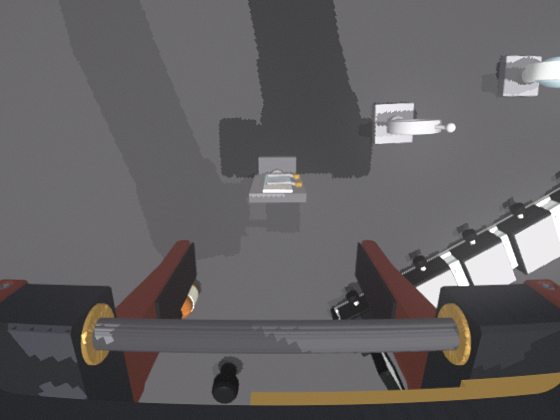

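The wrist view shows the slide holder centred between the open fingers at (278,188), with its plate across the closing line. The iris is at (395,122) and the condenser at (520,75). I descend, grasp and lift.

```bash

python3 -m creep '[[[0.005,0.0025,0],[0,0,-0.01],1],[[0,0,0.04],[0,0,0],1],[[0,0,0.04],[0,0,0],1],[[0,0,0.04],[0,0,0],1],[[0,0,0.03],[0,0,0],1]]' 20 | sed -n 2,4p
python3 -m creep '[[[0,0,0.021],[0,0,0],1],[[0,0,0],[0,0,0],0.9],[[0,0,0],[0,0,0],0.8],[[0,0,0],[0,0,0],0.7],[[0,0,0],[0,0,0],0.65]]' 20
python3 -m creep '[[[0,0,0],[0,0,0],0.62],[[0,0,0],[0,0,0],0.6],[[0,0,0],[0,0,0],0.57],[[0,0,0],[0,0,0],0.5],[[0,0,0],[0,0,0],0.5]]' 20
python3 -m creep '[[[0,0,0],[0,0,0],0.4],[[0,0,0],[0,0,0],0.4],[[0,0,0],[0,0,0],0.4]]' 20
```

```text
ee_pos: [0.4245, -0.2203, 0.2521]
tcp_rot: [3.142, -0.002, 2.696]
ft_force: [0.0, -0.6, 0.3]
time: 3.73
ee_pos: [0.4267, -0.2201, 0.2353]
tcp_rot: [-3.141, 0.003, 2.697]
ft_force: [0.5, 0.2, 0.9]
grip_width: 0.733
grasp_force: 0.0
time: 4.15
ee_pos: [0.4263, -0.2201, 0.2344]
tcp_rot: [-3.141, 0.001, 2.697]
ft_force: [-2.1, -2.2, 6.1]
grip_width: 0.566
grasp_force: 20.0
time: 4.4
ee_pos: [0.4263, -0.2201, 0.2344]
tcp_rot: [-3.141, 0.001, 2.697]
ft_force: [-1.7, -1.6, 7.3]
grip_width: 0.563
grasp_force: 20.0
```

```bash

python3 -m creep '[[[0,0,-0.015],[0,0,0],0.4],[[0,0,-0.03],[0,0,0],0.4],[[0,0,-0.04],[0,0,0],0.4],[[0,0,-0.04],[0,0,0],0.4],[[0,0,-0.04],[0,0,0],0.4]]' 20
python3 go.py .6387 -.0361 .275 94.86
```

```text
time: 4.82
ee_pos: [0.4257, -0.219, 0.4]
tcp_rot: [3.141, -0.001, 2.699]
ft_force: [-0.1, -0.8, -2.9]
grip_width: 0.568
grasp_force: 20.0
turn [-0.    -0.002  1.043] shift mm [164.2 227.7 125. ] t 4.82 joints [ 0.98  0.24 -0.7   1.91  0.17  1.06  1.34]
```

```bash

python3 -m creep '[[[0,0,0],[0,0,0.1],0.4],[[0,0,0],[0,0,0.12],0.4],[[0,0,0],[0,0,0.12],0.4],[[0,0,0],[0,0,0.12],0.4],[[0,0,0],[0,0,0.12],0.4]]' >/dev/null
python3 -m creep '[[[0,0,0],[0,0,0.12],0.4],[[0,0,0],[0,0,0.12],0.4],[[0,0,0],[0,0,0.12],0.4],[[0,0,0],[0,0,0.1],0.4],[[0.01,0.015,0],[0,0,0],0.4]]' >/dev/null
python3 -m creep '[[[0.02,0.028,0],[0,0,0],0.4],[[0.022,0.03,0],[0,0,0],0.4],[[0.022,0.03,0],[0,0,0],0.4],[[0.022,0.03,0],[0,0,0],0.4],[[0.022,0.03,0],[0,0,0],0.4]]' >/dev/null
python3 -m creep '[[[0.02,0.028,0],[0,0,0],0.4],[[0.016,0.022,0],[0,0,0],0.4],[[0.01,0.014,0],[0,0,0],0.4],[[0,0,0],[0,0,0],0.4],[[0,0,0],[0,0,0],0.4]]'
python3 go.py .6387 -.0361 .275 94.86
python3 - <<'E'
from h import *
im,d,P=shot('wrist'); cv2.imwrite('pics/w2.png',im); np.savez('w2.npz',im=im,P=P)
E
```

```text
time: 6.48
ee_pos: [0.6381, -0.0354, 0.3976]
tcp_rot: [-3.14, -0.001, 1.66]
ft_force: [0.1, 0.0, -2.0]
grip_width: 0.571
grasp_force: 20.0
turn [-0.002 -0.001  0.004] shift mm [ -0.8   0.6 122.6] t 6.48 joints [ 0.37  0.51 -0.57  1.54  0.29  1.18 -0.16]
```

View pics/w2.png

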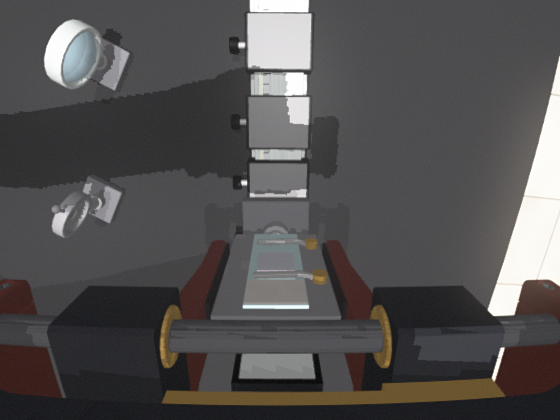

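The wrist view shows the plate held upright between the fingers at (278,275). Carriers are in line at (280,42), (279,121) and (278,180), and the last of these is partly hidden by the foot. I check carrier positions against the wrist depth.

```bash
python3 - <<'E'
from h import *
P=np.load('w2.npz')['P']
for c in((280,42),(279,121),(278,180),(278,215),(240,255)): print(c,np.round(np.nanmedian(P[c[1]-3:c[1]+4,c[0]-3:c[0]+4],(0,1)),4))
Q=P.reshape(-1,3);Q=Q[np.isfinite(Q).all(1)]
for cy,cx in((.1058,.6266),(.0295,.6329)):
    q=Q[(abs(Q[:,2]-.04)<.006)&(abs(Q[:,0]-cx)<.045)&(abs(Q[:,1]-cy)<.034)]
    print(len(q),cv2.minAreaRect((q[:,:2]*1000).astype(np.float32)))
E
```

```text
(280, 42) [0.6292 0.1078 0.0408]
(279, 121) [0.635  0.0342 0.0408]
(278, 180) [ 0.6395 -0.026   0.0405]
(278, 215) [ 0.6381 -0.0206  0.1756]
(240, 255) [ 0.6184 -0.0306  0.2186]
4057 ((628.04833984375, 108.88939666748047), (65.74588775634766, 53.9556884765625), 4.714020252227783)
3526 ((635.0189208984375, 26.754528045654297), (66.17179107666016, 66.4244384765625), 4.195552825927734)
```

```bash

python3 -m creep '[[[0.0005,0.001,0.025],[0,0,0.004],0.4],[[0,0,0.04],[0,0,0],0.4],[[0,0,0.03],[0,0,0],0.4],[[0,0,0.012],[0,0,0],0.4],[[0,0,0.007],[0,0,0],0.4]]' | sed -n 2,4p
python3 -m creep '[[[0,0,0.003],[0,0,0],0.4],[[0,0,0.003],[0,0,0],0.4],[[0,0,0.002],[0,0,0],0.4],[[0,0,0],[0,0,0],0.4],[[0,0,0],[0,0,0],0.4]]'
```

```text
ee_pos: [0.6378, -0.0374, 0.2827]
tcp_rot: [-3.138, 0.0, 1.652]
ft_force: [0.3, 0.7, -2.0]
time: 7.37
ee_pos: [0.6393, -0.0358, 0.2778]
tcp_rot: [3.14, 0.0, 1.654]
ft_force: [0.3, 0.2, -1.9]
grip_width: 0.568
grasp_force: 20.0
```

```bash

python3 -m creep '[[[0,0,0.002],[0,0,0],0.4],[[0,0,0],[0,0,0],0.4],[[0,0,0],[0,0,0],0.4]]'| sed -n 2,4p
python3 -m creep '[[[0,0,0.0015],[0,0,0],0.4],[[0,0,0],[0,0,0],0.4],[[0,0,0],[0,0,0],0.4]]'| sed -n 2,4p
```

```text
ee_pos: [0.639, -0.0359, 0.2748]
tcp_rot: [3.141, 0.0, 1.654]
ft_force: [-1.2, 0.7, -2.1]
ee_pos: [0.639, -0.0357, 0.2744]
tcp_rot: [3.141, 0.001, 1.654]
ft_force: [-4.0, 0.2, 7.4]
```

```bash

python3 -m creep '[[[0,0,0],[0,0,0],0.6],[[0,0,0],[0,0,0],0.65],[[0,0,0],[0,0,0],0.75],[[0,0,0],[0,0,0],0.85],[[0,0,0],[0,0,0],0.95]]'| sed -n 4,6p
python3 -m creep '[[[0,0,-0.01],[0,0,0],1],[[0,0,-0.03],[0,0,0],1],[[0,0,-0.04],[0,0,0],1],[[0,0,-0.04],[0,0,0],1],[[0,0,-0.01],[0,0,0],1]]'
python3 go.py .429 -.078 .40 156.9
python3 - <<'E'
from h import *
for n in('top','side'):
    im,d,P=shot(n); Q=P.reshape(-1,3);Q=Q[np.isfinite(Q).all(1)]
    q=Q[(Q[:,2]>.065)&(Q[:,2]<.155)&(abs(Q[:,0]-.639)<.06)&(abs(Q[:,1]+.035)<.035)]
    print(n,len(q),cv2.minAreaRect((q[:,:2]*1000).astype(np.float32)),q[:,2].max())
E
```

```text
ft_force: [0.2, 0.0, -1.1]
grip_width: 0.836
grasp_force: 0.0
time: 8.7
ee_pos: [0.64, -0.0351, 0.4107]
tcp_rot: [3.133, 0.001, 1.654]
ft_force: [0.2, 0.3, 0.4]
grip_width: 0.999
grasp_force: 0.0
turn [ 0.008  0.005 -1.084] shift mm [ 177.3 -122.3   10.7] t 8.7 joints [ 0.37  0.5  -0.57  1.52  0.28  1.2  -0.16]Traceback (most recent call last):
  File "<stdin>", line 5, in <module>
    return umr_maximum(a, axis, None, out, keepdims, initial, where)
ValueError: zero-size array to reduction operation maximum which has no identity
```

```bash

python3 -m creep '[[[0,0,0],[0,0,-0.12],1],[[0,0,0],[0,0,-0.12],1],[[0,0,0],[0,0,-0.12],1],[[0,0,0],[0,0,-0.12],1],[[0,0,0],[0,0,-0.12],1]]' >/dev/null
python3 -m creep '[[[0,0,0],[0,0,-0.12],1],[[0,0,0],[0,0,-0.12],1],[[0,0,0],[0,0,-0.12],1],[[0,0,0],[0,0,-0.12],1],[[0.03,-0.02,0],[0,0,0],1]]' >/dev/null
python3 -m creep '[[[0.03,-0.021,0],[0,0,0],1],[[0.033,-0.023,0],[0,0,0],1],[[0.033,-0.023,0],[0,0,0],1],[[0.03,-0.021,0],[0,0,0],1],[[0.021,-0.014,0.01],[0,0,0],1]]' >/dev/null
python3 -m creep '[[[0,0,0],[0,0,0],1],[[0,0,0],[0,0,0],1]]' | sed -n 2,3p
cat > meas.py <<'E'
import sys; from h import *
x,y,tag=float(sys.argv[1]),float(sys.argv[2]),sys.argv[3]
im,d,P=shot('wrist'); cv2.imwrite(f'pics/{tag}.png',im); np.savez(f'{tag}.npz',im=im,P=P)
Q=P.reshape(-1,3);Q=Q[np.isfinite(Q).all(1)]; T=tcp()
for lo,hi in((.007,.017),(.05,.1)):
    q=Q[(Q[:,2]>lo)&(Q[:,2]<hi)&(np.hypot(Q[:,0]-x,Q[:,1]-y)<.045)]
    if len(q)<20: continue
    c,wh,a=cv2.minAreaRect((q[:,:2]*1000).astype(np.float32)); t=(np.c_[q,np.ones(len(q))]@np.linalg.inv(T).T)[:,:2]*1000
    print(len(q),np.round(c,1),np.round(wh,1),round(a,1),'tool x range',np.round(np.percentile(t[:,0],[1,99]),1),'tool y',np.round(np.percentile(t[:,1],[1,99]),1))
E
python3 meas.py .429 -.078 w3; python3 go.py .429 -.078 .23 156.9
```

```text
ee_pos: [0.4271, -0.0783, 0.3931]
tcp_rot: [-3.14, 0.0, 2.732]
746 [420.4 -70.7] [43.5 25. ] 68.3 tool x range [-1.2 22.9] tool y [-17.4  25.3]
924 [429.4 -74.5] [48.6 12.4] 67.4 tool x range [-4.6  7. ] tool y [-20.2  27.3]
turn [-0.     0.001 -0.006] shift mm [ -0.7   0.2 163.5] t 10.22 joints [ 0.91  0.2  -0.93  2.    0.19  1.03  1.05]
```

View pics/w3.png

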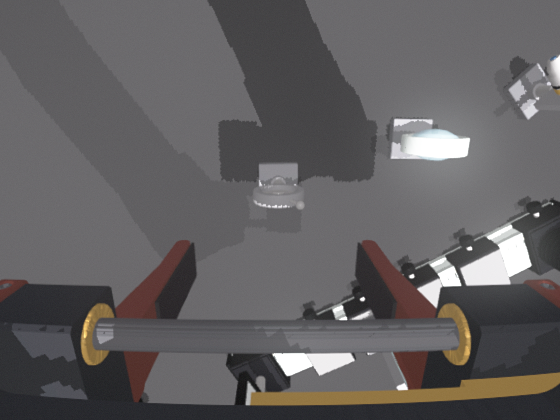

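The iris stands centred between the fingers at (278,195), with its lever ball at (300,205) well inside the finger line. I descend and grasp it.

```bash

python3 -m creep '[[[0,0.002,0.02],[0,0,-0.006],1],[[0,0,0.04],[0,0,0],1],[[0,0,0.04],[0,0,0],1],[[0,0,0.04],[0,0,0],1],[[0,0,0.025],[0,0,0],1]]' 20 | sed -n 2,4p
python3 -m creep '[[[0,0,0],[0,0,0],1],[[0,0,0],[0,0,0],0.9],[[0,0,0],[0,0,0],0.8],[[0,0,0],[0,0,0],0.7],[[0,0,0],[0,0,0],0.65]]' 20 | sed -n 2,6p
python3 -m creep '[[[0,0,0],[0,0,0],0.62],[[0,0,0],[0,0,0],0.6],[[0,0,0],[0,0,0],0.57],[[0,0,0],[0,0,0],0.5],[[0,0,0],[0,0,0],0.4]]' 20
python3 -m creep '[[[0,0,0],[0,0,0],0.4],[[0,0,-0.01],[0,0,0],0.4],[[0,0,-0.035],[0,0,0],0.4],[[0,0,-0.04],[0,0,0],0.4],[[0,0,-0.04],[0,0,0],0.4]]' 20
python3 -m creep '[[[0,0,-0.04],[0,0,0],0.4],[[0,0,0],[0,0,0],0.4]]' 20
python3 go.py .6273 .107 .275 94.86
```

```text
ee_pos: [0.4293, -0.0751, 0.2248]
tcp_rot: [3.14, -0.003, 2.741]
ft_force: [-0.5, -0.6, 0.4]
ee_pos: [0.4298, -0.0759, 0.2297]
tcp_rot: [3.141, 0.003, 2.739]
ft_force: [0.4, -0.0, 0.3]
grip_width: 0.737
grasp_force: 0.0
time: 11.47
ee_pos: [0.4291, -0.0762, 0.2287]
tcp_rot: [-3.141, 0.001, 2.739]
ft_force: [-0.8, -1.7, 7.5]
grip_width: 0.568
grasp_force: 20.0
time: 11.88
ee_pos: [0.4283, -0.0752, 0.3545]
tcp_rot: [3.141, -0.003, 2.741]
ft_force: [1.4, -0.6, -1.3]
grip_width: 0.566
grasp_force: 20.0
time: 12.05
ee_pos: [0.4307, -0.0746, 0.3998]
tcp_rot: [3.141, 0.009, 2.741]
ft_force: [2.0, -0.8, -2.3]
grip_width: 0.568
grasp_force: 20.0
turn [0.006 0.008 1.085] shift mm [164.3 211.3 124.8] t 12.05 joints [ 0.93  0.2  -0.96  1.99  0.19  1.04  1.05]
```

```bash

python3 -m creep '[[[0,0,0],[0,0,0.12],0.4],[[0,0,0],[0,0,0.12],0.4],[[0,0,0],[0,0,0.12],0.4],[[0,0,0],[0,0,0.12],0.4],[[0,0,0],[0,0,0.12],0.4]]' >/dev/null
python3 -m creep '[[[0,0,0],[0,0,0.12],0.4],[[0,0,0],[0,0,0.12],0.4],[[0,0,0],[0,0,0.12],0.4],[[0,0,0],[0,0,0.12],0.4],[[0.01,0.013,0],[0,0,0.005],0.4]]' >/dev/null
python3 -m creep '[[[0.02,0.026,0],[0,0,0],0.4],[[0.022,0.028,0],[0,0,0],0.4],[[0.022,0.028,0],[0,0,0],0.4],[[0.022,0.028,0],[0,0,0],0.4],[[0.022,0.028,0],[0,0,0],0.4]]' >/dev/null
python3 -m creep '[[[0.02,0.026,0],[0,0,0],0.4],[[0.016,0.021,0],[0,0,0],0.4],[[0.01,0.013,0],[0,0,0],0.4],[[0,0,0],[0,0,0],0.4],[[0,0,0],[0,0,0],0.4]]'
python3 go.py .6273 .107 .275 94.86
```

```text
time: 13.72
ee_pos: [0.6251, 0.1062, 0.3923]
tcp_rot: [-3.14, -0.001, 1.657]
ft_force: [-0.5, -0.3, -1.7]
grip_width: 0.567
grasp_force: 20.0
turn [-0.002 -0.001  0.001] shift mm [  0.6   2.3 117.3] t 13.72 joints [ 0.26  0.55 -0.75  1.55  0.39  1.2  -0.47]
```

```bash

python3 -m creep '[[[0.0005,0.002,0.025],[0,0,0],0.4],[[0,0,0.04],[0,0,0],0.4],[[0,0,0.03],[0,0,0],0.4],[[0,0,0.012],[0,0,0],0.4],[[0,0,0.007],[0,0,0],0.4]]' | sed -n 2,4p
python3 -m creep '[[[0,0,0.002],[0,0,0],0.4],[[0,0,0],[0,0,0],0.4],[[0,0,0],[0,0,0],0.4]]' | sed -n 2,4p
python3 -m creep '[[[0,0,0.003],[0,0,0],0.4],[[0,0,0],[0,0,0],0.4],[[0,0,0],[0,0,0],0.4]]'| sed -n 2,4p
```

```text
ee_pos: [0.6263, 0.1045, 0.2773]
tcp_rot: [-3.138, 0.001, 1.654]
ft_force: [-1.0, 0.5, -1.9]
ee_pos: [0.6279, 0.1061, 0.279]
tcp_rot: [3.139, -0.0, 1.655]
ft_force: [-0.0, 0.5, -1.5]
ee_pos: [0.6274, 0.106, 0.2748]
tcp_rot: [3.141, 0.0, 1.655]
ft_force: [-0.3, -0.2, -1.6]
```

Still ~6 mm to go.

```bash

python3 -m creep '[[[0,0,0.004],[0,0,0],0.4],[[0,0,0],[0,0,0],0.4],[[0,0,0],[0,0,0],0.4]]' | sed -n 2,4p
python3 -m creep '[[[0,0,0.0015],[0,0,0],0.4],[[0,0,0],[0,0,0],0.4],[[0,0,0],[0,0,0],0.4]]'| sed -n 2,4p
```

```text
ee_pos: [0.6272, 0.106, 0.2699]
tcp_rot: [-3.141, 0.0, 1.655]
ft_force: [0.2, 0.3, -1.7]
ee_pos: [0.6274, 0.1061, 0.2688]
tcp_rot: [3.141, -0.0, 1.655]
ft_force: [-0.9, -0.1, 1.0]
```

```bash

python3 -m creep '[[[0,0,0.0005],[0,0,0],0.4],[[0,0,0],[0,0,0],0.6],[[0,0,0],[0,0,0],0.65],[[0,0,0],[0,0,0],0.8],[[0,0,0],[0,0,0],0.95]]'| sed -n 4,6p
python3 -m creep '[[[0,0,0],[0,0,0],1],[[0,0,-0.02],[0,0,0],1],[[0,0,-0.04],[0,0,0],1],[[0,0,-0.04],[0,0,0],1],[[0,0,-0.035],[0,0,0],1]]'
python3 go.py .442 .0765 .40 154.5
```

```text
ft_force: [0.3, -0.6, 0.1]
grip_width: 0.763
grasp_force: 0.0
time: 15.97
ee_pos: [0.6272, 0.1062, 0.4053]
tcp_rot: [3.141, -0.001, 1.655]
ft_force: [1.1, 0.1, 0.4]
grip_width: 0.997
grasp_force: 0.0
turn [ 1.000e-03 -0.000e+00 -1.041e+00] shift mm [ 154.4 -106.5    5.3] t 15.97 joints [ 0.26  0.54 -0.75  1.53  0.38  1.22 -0.46]
```

```bash

python3 -m creep '[[[0,0,0],[0,0,-0.12],1],[[0,0,0],[0,0,-0.12],1],[[0,0,0],[0,0,-0.12],1],[[0,0,0],[0,0,-0.12],1],[[0,0,0],[0,0,-0.12],1]]' >/dev/null
python3 -m creep '[[[0,0,0],[0,0,-0.12],1],[[0,0,0],[0,0,-0.12],1],[[0,0,0],[0,0,-0.12],1],[[0,0,0],[0,0,-0.08],1],[[0.025,-0.017,0],[0,0,0],1]]' >/dev/null
python3 -m creep '[[[0.03,-0.021,0],[0,0,0],1],[[0.03,-0.021,0],[0,0,0],1],[[0.03,-0.021,0],[0,0,0],1],[[0.025,-0.017,0],[0,0,0],1],[[0.015,-0.01,0.005],[0,0,0],1]]' >/dev/null
python3 -m creep '[[[0,0,0],[0,0,0],1],[[0,0,0],[0,0,0],1]]' | sed -n 2,3p
python3 meas.py .442 .0765 w4; python3 go.py .442 .0765 .23 154.5
```

```text
ee_pos: [0.441, 0.076, 0.3984]
tcp_rot: [-3.14, 0.002, 2.694]
641 [431.5  84.7] [43.4 20.8] 65.9 tool x range [ 4.  24.3] tool y [-18.3  24.7]
1617 [439.2  81.4] [59.7 22.9] 66.6 tool x range [-6.  15.8] tool y [-24.4  32.4]
turn [ 0.     0.002 -0.003] shift mm [  0.    0.4 168.6] t 17.43 joints [ 0.72  0.31 -1.17  1.96  0.32  1.08  0.54]
```

View pics/w4.png

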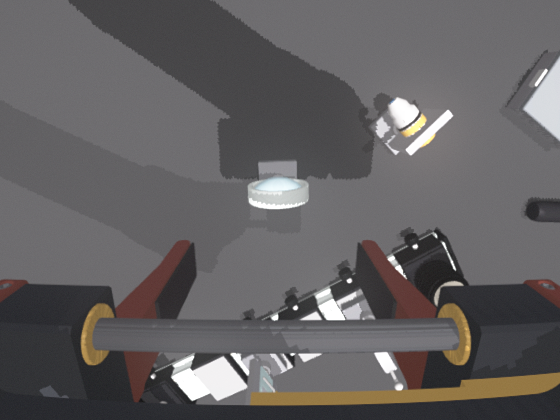

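The condenser is centred at (278,190), and the objective is visible at (410,120) with its nose to the upper left. I descend and grasp the condenser.

```bash

python3 -m creep '[[[0.0015,0.002,0.02],[0,0,-0.02],1],[[0,0,0.04],[0,0,0],1],[[0,0,0.04],[0,0,0],1],[[0,0,0.04],[0,0,0],1],[[0,0,0.03],[0,0,0],1]]' 20 | sed -n 2,4p
python3 -m creep '[[[0,0,0],[0,0,0],1],[[0,0,0],[0,0,0],0.95],[[0,0,0],[0,0,0],0.85],[[0,0,0],[0,0,0],0.78],[[0,0,0],[0,0,0],0.75]]' 20 | sed -n 2,6p
python3 -m creep '[[[0,0,0],[0,0,0],0.72],[[0,0,0],[0,0,0],0.7],[[0,0,0],[0,0,0],0.67],[[0,0,0],[0,0,0],0.6],[[0,0,0],[0,0,0],0.5]]' 20
python3 -m creep '[[[0,0,0],[0,0,0],0.5],[[0,0,-0.01],[0,0,0],0.5],[[0,0,-0.035],[0,0,0],0.5],[[0,0,-0.04],[0,0,0],0.5],[[0,0,-0.04],[0,0,0],0.5]]' 20 | sed -n 4,6p
python3 -m creep '[[[0,0,-0.04],[0,0,0],0.5],[[0,0,0],[0,0,0],0.5]]' 20
python3 go.py .6335 .0307 .275 94.86
```

```text
ee_pos: [0.4413, 0.0792, 0.225]
tcp_rot: [3.142, -0.002, 2.715]
ft_force: [-0.3, -0.8, -0.1]
ee_pos: [0.4417, 0.0791, 0.2298]
tcp_rot: [3.14, 0.003, 2.714]
ft_force: [-0.0, -0.1, 0.2]
grip_width: 0.769
grasp_force: 0.0
time: 18.68
ee_pos: [0.4412, 0.0786, 0.2289]
tcp_rot: [-3.141, 0.002, 2.714]
ft_force: [-2.0, -1.6, 7.7]
grip_width: 0.688
grasp_force: 20.0
ft_force: [1.1, -0.3, -2.2]
grip_width: 0.688
grasp_force: 20.0
time: 19.27
ee_pos: [0.442, 0.0809, 0.3997]
tcp_rot: [3.137, 0.008, 2.716]
ft_force: [2.4, -0.3, -1.8]
grip_width: 0.687
grasp_force: 20.0
turn [0.008 0.005 1.06 ] shift mm [-66.2 186.6 124.7] t 19.27 joints [ 0.72  0.31 -1.18  1.96  0.33  1.08  0.54]
```

```bash

python3 -m creep '[[[0,0,0],[0,0,0.12],0.5],[[0,0,0],[0,0,0.12],0.5],[[0,0,0],[0,0,0.12],0.5],[[0,0,0],[0,0,0.12],0.5],[[0,0,0],[0,0,0.12],0.5]]' >/dev/null
python3 -m creep '[[[0,0,0],[0,0,0.12],0.5],[[0,0,0],[0,0,0.12],0.5],[[0,0,0],[0,0,0.12],0.5],[[0,0,0],[0,0,0.1],0.5],[[-0.004,0.01,0],[0,0,0],0.5]]' >/dev/null
python3 -m creep '[[[-0.008,0.024,0],[0,0,0],0.5],[[-0.009,0.026,0],[0,0,0],0.5],[[-0.009,0.026,0],[0,0,0],0.5],[[-0.009,0.026,0],[0,0,0],0.5],[[-0.009,0.026,0],[0,0,0],0.5]]' >/dev/null
python3 -m creep '[[[-0.008,0.024,0],[0,0,0],0.5],[[-0.006,0.016,0],[0,0,0],0.5],[[-0.004,0.009,0],[0,0,0],0.5],[[0,0,0],[0,0,0],0.5],[[0,0,0],[0,0,0],0.5]]'
python3 go.py .6335 .0307 .275 94.86
python3 meas.py .6335 .0307 w5
```

```text
time: 20.93
ee_pos: [0.6325, 0.0289, 0.3924]
tcp_rot: [-3.14, -0.001, 1.656]
ft_force: [-0.0, 0.8, -2.6]
grip_width: 0.686
grasp_force: 20.0
turn [-0.002 -0.001  0.001] shift mm [  1.7   1.2 117.4] t 20.93 joints [ 0.42  0.56 -0.8   1.55  0.42  1.21 -0.37]
52 [621.9  57. ] [80.  30.2] 28.1 tool x range [ 2.5 37.3] tool y [-38.  35.]
```

View pics/w5.png

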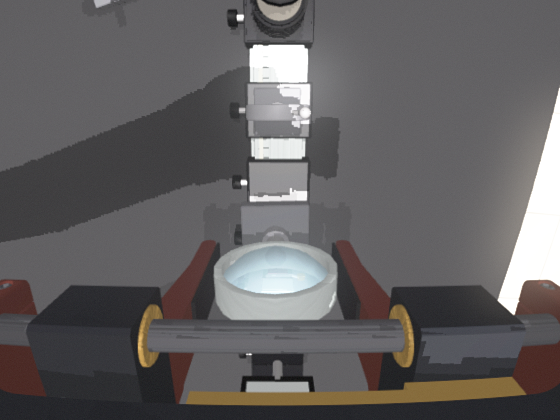

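The iris is upright and centred on carrier3 at (278,110). The condenser is held upright over carrier2, which is visible at (278,180). I lower it.

```bash

python3 -m creep '[[[0.001,0.001,0.025],[0,0,0],0.5],[[0,0,0.04],[0,0,0],0.5],[[0,0,0.03],[0,0,0],0.5],[[0,0,0.015],[0,0,0],0.5],[[0,0,0.007],[0,0,0],0.5]]' | sed -n 2,4p
python3 -m creep '[[[0,0,0.003],[0,0,0],0.5],[[0,0,0],[0,0,0],0.5],[[0,0,0],[0,0,0],0.5]]' | sed -n 2,4p
python3 -m creep '[[[0,0,0.002],[0,0,0],0.5],[[0,0,0],[0,0,0],0.5],[[0,0,0],[0,0,0],0.5]]'| sed -n 2,4p
```

```text
ee_pos: [0.6322, 0.03, 0.2742]
tcp_rot: [-3.138, 0.0, 1.656]
ft_force: [0.4, -0.4, -1.8]
ee_pos: [0.6341, 0.0303, 0.275]
tcp_rot: [3.139, -0.0, 1.655]
ft_force: [0.2, -0.4, -1.6]
ee_pos: [0.6338, 0.0299, 0.2719]
tcp_rot: [3.14, 0.0, 1.655]
ft_force: [0.4, -0.2, -2.5]
```

```bash

python3 -m creep '[[[0,0,0.002],[0,0,0],0.5],[[0,0,0],[0,0,0],0.5],[[0,0,0],[0,0,0],0.5]]'| sed -n 2,4p
python3 -m creep '[[[0,0,0.001],[0,0,0],0.5],[[0,0,0],[0,0,0],0.5],[[0,0,0],[0,0,0],0.5]]'| sed -n 2,4p
```

```text
ee_pos: [0.6336, 0.0299, 0.2691]
tcp_rot: [-3.142, 0.0, 1.655]
ft_force: [-0.5, 0.2, -2.8]
ee_pos: [0.6336, 0.0301, 0.269]
tcp_rot: [3.141, 0.0, 1.655]
ft_force: [-2.8, -0.2, 4.9]
```

```bash

python3 -m creep '[[[0,0,0],[0,0,0],0.7],[[0,0,0],[0,0,0],0.73],[[0,0,0],[0,0,0],0.8],[[0,0,0],[0,0,0],0.9],[[0,0,0],[0,0,0],1]]'| sed -n 4,6p
python3 -m creep '[[[0,0,0],[0,0,0],1],[[0,0,-0.02],[0,0,0],1],[[0,0,-0.04],[0,0,0],1],[[0,0,-0.04],[0,0,0],1],[[0,0,-0.035],[0,0,0],1]]'
python3 go.py .4465 .219 .40 199.8
```

```text
ft_force: [0.1, -0.4, -0.8]
grip_width: 0.91
grasp_force: 0.0
time: 23.23
ee_pos: [0.6335, 0.0302, 0.4053]
tcp_rot: [3.141, -0.001, 1.655]
ft_force: [1.0, 0.5, -0.1]
grip_width: 1.002
grasp_force: 0.0
turn [ 1.000e-03 -0.000e+00 -1.832e+00] shift mm [112.  241.    5.3] t 23.23 joints [ 0.42  0.55 -0.81  1.53  0.41  1.24 -0.37]
```

```bash

for i in 1 2 3; do python3 -m creep '[[[0,0,0],[0,0,-0.122],1],[[0,0,0],[0,0,-0.122],1],[[0,0,0],[0,0,-0.122],1],[[0,0,0],[0,0,-0.122],1],[[0,0,0],[0,0,-0.122],1]]' >/dev/null; done
python3 -m creep '[[[0.01,0.02,0],[0,0,0],1],[[0.015,0.033,0],[0,0,0],1],[[0.016,0.034,0],[0,0,0],1],[[0.016,0.034,0],[0,0,0],1],[[0.016,0.034,0],[0,0,0],1]]' >/dev/null
python3 -m creep '[[[0.015,0.033,0],[0,0,0],1],[[0.015,0.033,0],[0,0,0],1],[[0.009,0.02,0.005],[0,0,0],1],[[0,0,0],[0,0,0],1],[[0,0,0],[0,0,0],1]]' | sed -n 2,3p
python3 meas.py .4465 .219 w6; python3 go.py .4465 .219 .23 199.8
python3 - <<'E'
from h import *
P=np.load('w6.npz')['P'];Q=P.reshape(-1,3);Q=Q[np.isfinite(Q).all(1)];T=tcp()
q=Q[(Q[:,2]>.082)&(Q[:,2]<.1)&(np.hypot(Q[:,0]-.4465,Q[:,1]-.219)<.05)]
t=(np.c_[q,np.ones(len(q))]@np.linalg.inv(T).T)[:,:2]*1000
print(len(q),cv2.minAreaRect((q[:,:2]*1000).astype(np.float32)),np.percentile(t,[1,99],axis=0))
E
```

```text
ee_pos: [0.4463, 0.22, 0.3983]
tcp_rot: [-3.141, 0.001, -2.796]
327 [436.5 221.9] [24.9 43.4] 19.9 tool x range [-2.9 21.8] tool y [-15.1  28.2]
1727 [438.5 217.6] [50.2 46.4] 49.1 tool x range [-11.5  37.4] tool y [-17.   30.7]
turn [-0.001  0.    -0.002] shift mm [  0.8   0.2 168.2] t 25.37 joints [ 0.44  0.53 -1.33  1.85  0.55  1.21  0.84]
566 ((445.4586181640625, 225.45574951171875), (8.833704948425293, 49.64605712890625), 19.530977249145508) [[ -4.37094294 -17.85816817]
 [  3.91374001  31.46941226]]
```

View pics/w6.png

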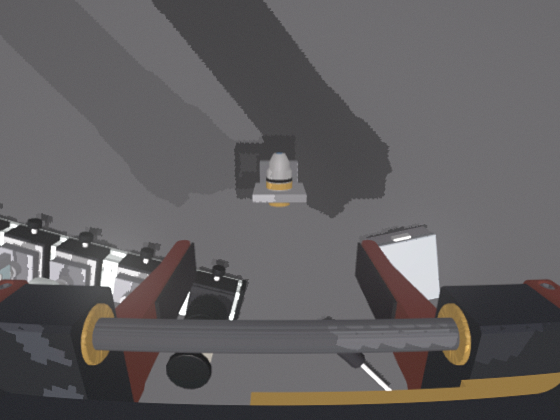

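The objective is at (279,185), its plate square across the closing line and its nose up-image (tool +x), as expected. I descend and grasp it.

```bash

python3 -m creep '[[[0,0.004,0.02],[0,0,0],1],[[0,0,0.04],[0,0,0],1],[[0,0,0.04],[0,0,0],1],[[0,0,0.04],[0,0,0],1],[[0,0,0.03],[0,0,0],1]]' 20 | sed -n 2,4p
python3 -m creep '[[[0,0,0],[0,0,0],1],[[0,0,0],[0,0,0],0.9],[[0,0,0],[0,0,0],0.8],[[0,0,0],[0,0,0],0.7],[[0,0,0],[0,0,0],0.65]]' 20 | sed -n 2,6p
python3 -m creep '[[[0,0,0],[0,0,0],0.62],[[0,0,0],[0,0,0],0.6],[[0,0,0],[0,0,0],0.57],[[0,0,0],[0,0,0],0.5],[[0,0,0],[0,0,0],0.4]]' 20
python3 -m creep '[[[0,0,0],[0,0,0],0.4],[[0,0,-0.01],[0,0,0],0.4],[[0,0,-0.035],[0,0,0],0.4],[[0,0,-0.04],[0,0,0],0.4],[[0,0,-0.04],[0,0,0],0.4]]' 20 | sed -n 4,6p
python3 -m creep '[[[0,0,-0.04],[0,0,0],0.4],[[0,0,-0.02],[0,0,0],0.4]]' 20
python3 go.py .645 -.1035 .275 94.86
```

```text
ee_pos: [0.4464, 0.2211, 0.225]
tcp_rot: [-3.141, -0.002, -2.801]
ft_force: [-0.9, -0.6, 1.0]
ee_pos: [0.4465, 0.2231, 0.2299]
tcp_rot: [-3.142, 0.003, -2.799]
ft_force: [-0.4, 0.2, 0.2]
grip_width: 0.738
grasp_force: 0.0
time: 26.62
ee_pos: [0.4459, 0.223, 0.2286]
tcp_rot: [-3.141, 0.001, -2.798]
ft_force: [0.5, -1.6, 6.0]
grip_width: 0.568
grasp_force: 20.0
ft_force: [1.2, 0.9, -1.8]
grip_width: 0.565
grasp_force: 20.0
time: 27.2
ee_pos: [0.4453, 0.224, 0.4176]
tcp_rot: [3.141, 0.003, -2.797]
ft_force: [1.2, 0.1, -2.3]
grip_width: 0.572
grasp_force: 20.0
turn [0.004 0.002 1.831] shift mm [-343.3  171.3  142.6] t 27.2 joints [ 0.44  0.51 -1.34  1.83  0.52  1.24  0.86]
```

```bash

for i in 1 2 3; do python3 -m creep '[[[0,0,0],[0,0,0.122],0.4],[[0,0,0],[0,0,0.122],0.4],[[0,0,0],[0,0,0.122],0.4],[[0,0,0],[0,0,0.122],0.4],[[0,0,0],[0,0,0.122],0.4]]' >/dev/null; done
for i in 1 2; do python3 -m creep '[[[-0.028,0.014,0],[0,0,0],0.4],[[-0.028,0.014,0],[0,0,0],0.4],[[-0.028,0.014,0],[0,0,0],0.4],[[-0.028,0.014,0],[0,0,0],0.4],[[-0.028,0.014,0],[0,0,0],0.4]]' >/dev/null; done
python3 -m creep '[[[-0.028,0.014,0],[0,0,0],0.4],[[-0.022,0.011,0],[0,0,0],0.4],[[-0.013,0.006,0],[0,0,0],0.4],[[0,0,0],[0,0,0],0.4],[[0,0,0],[0,0,0],0.4]]'
python3 go.py .645 -.1035 .275 94.86
python3 meas.py .645 -.1035 w7
```

```text
time: 29.7
ee_pos: [0.6446, -0.1042, 0.4127]
tcp_rot: [-3.14, -0.002, 1.655]
ft_force: [-1.1, 0.3, -2.0]
grip_width: 0.568
grasp_force: 20.0
turn [-0.001 -0.002 -0.001] shift mm [  0.6   0.5 137.7] t 29.7 joints [ 0.56  0.56 -0.73  1.48  0.38  1.26 -0.12]
42 [643.5 -71.4] [64.9  7.6] 3.1 tool x range [26.9 35.1] tool y [-29.9  34.1]
```

View pics/w7.png

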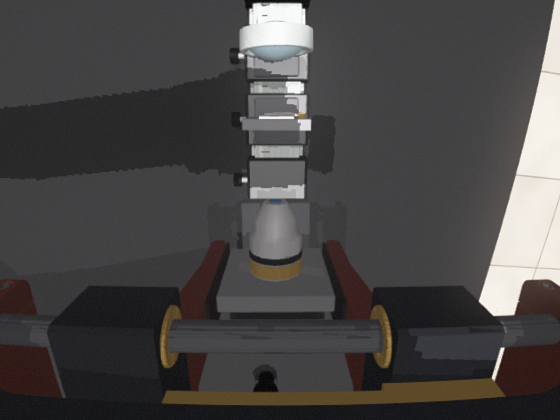

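The objective is held with its nose up-image, towards the slide holder at (278,120) and the condenser at (278,45), both upright. I lower it.

```bash

python3 -m creep '[[[0.0005,0.0005,0.03],[0,0,0],0.4],[[0,0,0.04],[0,0,0],0.4],[[0,0,0.035],[0,0,0],0.4],[[0,0,0.02],[0,0,0],0.4],[[0,0,0.011],[0,0,0],0.4]]' | sed -n 2,4p
python3 -m creep '[[[0,0,0.003],[0,0,0],0.4],[[0,0,0],[0,0,0],0.4],[[0,0,0],[0,0,0],0.4]]' | sed -n 2,4p
python3 -m creep '[[[0,0,0.002],[0,0,0],0.4],[[0,0,0],[0,0,0],0.4],[[0,0,0],[0,0,0],0.4]]'| sed -n 2,4p
```

```text
ee_pos: [0.6437, -0.1019, 0.2744]
tcp_rot: [-3.137, -0.002, 1.658]
ft_force: [-0.4, -0.2, -2.5]
ee_pos: [0.6459, -0.1031, 0.276]
tcp_rot: [3.139, 0.0, 1.656]
ft_force: [-0.0, 0.7, -1.9]
ee_pos: [0.6455, -0.104, 0.2731]
tcp_rot: [3.14, 0.001, 1.655]
ft_force: [0.2, -0.2, -2.3]
```

```bash

python3 -m creep '[[[0,0,0.0035],[0,0,0],0.4],[[0,0,0],[0,0,0],0.4],[[0,0,0],[0,0,0],0.4]]'| sed -n 2,4p
python3 -m creep '[[[0,0,0.001],[0,0,0],0.4],[[0,0,0],[0,0,0],0.4],[[0,0,0],[0,0,0],0.4]]'| sed -n 2,4p
```

```text
ee_pos: [0.6454, -0.104, 0.2687]
tcp_rot: [3.141, 0.0, 1.655]
ft_force: [0.4, -0.3, -1.3]
ee_pos: [0.6454, -0.1039, 0.2686]
tcp_rot: [3.141, 0.0, 1.655]
ft_force: [-2.6, -0.8, 6.2]
```

Contact. I release, lift, back off towards the robot (tool −y), and check.

```bash

python3 -m creep '[[[0,0,0],[0,0,0],0.6],[[0,0,0],[0,0,0],0.65],[[0,0,0],[0,0,0],0.75],[[0,0,0],[0,0,0],0.9],[[0,0,0],[0,0,0],1]]'| sed -n 4,6p
python3 -m creep '[[[0,0,0],[0,0,0],1],[[0,0,-0.02],[0,0,0],1],[[0,0,-0.04],[0,0,0],1],[[0,0,-0.04],[0,0,0],1],[[0,0,-0.04],[0,0,0],1]]' >/dev/null
for i in 1 2; do python3 -m creep '[[[-0.03,-0.022,0],[0,0,0],1],[[-0.03,-0.022,0],[0,0,0],1],[[-0.03,-0.022,0],[0,0,0],1],[[-0.03,-0.022,0],[0,0,0],1],[[-0.03,-0.022,0],[0,0,0],1]]' | sed -n 2,2p; done
python3 -m creep '[[[0,0,0],[0,0,0],1],[[0,0,0],[0,0,0],1],[[0,0,0],[0,0,0],1]]' | sed -n 1,2p
python3 - <<'E'
from h import *
C=dict(iris=(.6273,.107),cond=(.6335,.0307),slide=(.6393,-.035),obj=(.645,-.1035))
for n in('top','side'):
    im,d,P=shot(n); cv2.imwrite(f'pics/{n}9.png',im)
    cv2.imwrite(f'pics/{n}9c.png',cv2.resize(im[100:260,150:430] if n=='top' else im[60:380,250:450],None,fx=2.5 if n=='top' else 1.8,fy=2.5 if n=='top' else 1.8,interpolation=cv2.INTER_CUBIC))
    Q=P.reshape(-1,3);Q=Q[np.isfinite(Q).all(1)]
    for k,(x,y) in C.items():
        for lo,hi in((.047,.058),(.085,.155)):
            q=Q[(Q[:,2]>lo)&(Q[:,2]<hi)&(abs(Q[:,0]-x)<.045)&(abs(Q[:,1]-y)<.033)]
            if len(q)>15:
                c,wh,a=cv2.minAreaRect((q[:,:2]*1000).astype(np.float32)); print(n,k,lo,len(q),np.round(c,1),np.round(wh,1),round(a,1),round(q[:,2].max(),3))
E
```

```text
ft_force: [-0.2, 0.1, -0.0]
grip_width: 0.839
grasp_force: 0.0
ee_pos: [0.5472, -0.2639, 0.4078]
ee_pos: [0.45, -0.4228, 0.4078]
time: 33.08
ee_pos: [0.4515, -0.4209, 0.4076]
top iris 0.047 293 [624.6 105.9] [43.8 44.2] 5.4 0.058
top iris 0.085 180 [623.6 105.7] [46.2 12. ] 5.2 0.146
top cond 0.047 204 [631.4  29. ] [44.4 44.1] 6.4 0.056
top cond 0.085 317 [630.   28.6] [56.2 26.3] 1.0 0.137
top slide 0.047 255 [637.  -35.5] [44.9 44.2] 3.7 0.058
top slide 0.085 233 [638.1 -47.6] [50.2 41.3] 5.5 0.152
top obj 0.047 158 [ 633.4 -103.8] [24.6 44.3] 4.9 0.055
top obj 0.085 360 [645.9 -95.7] [46.7 44.2] 64.1 0.133
side iris 0.047 170 [624.4 102.2] [45.3 43.8] 88.5 0.058
side iris 0.085 606 [626. 103.] [49.2 14.6] 5.4 0.144
side cond 0.047 190 [619.   25.8] [16.6 43.9] 5.5 0.056
side cond 0.085 951 [633.1  23.9] [59.9 23.6] 4.2 0.137
side slide 0.047 208 [629.6 -38.4] [26.4 44.5] 4.2 0.058
side slide 0.085 1155 [637.2 -38.8] [42.7 43. ] 52.2 0.15
side obj 0.047 592 [ 645.2 -105.1] [44.6 45.8] 5.2 0.058
side obj 0.085 1028 [648.5 -98.1] [47.1 46.9] 65.4 0.132
```

View pics/top9c.png

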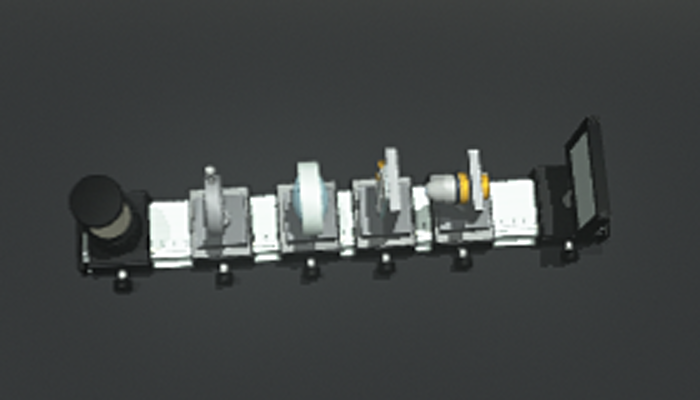

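View pics/side9c.png

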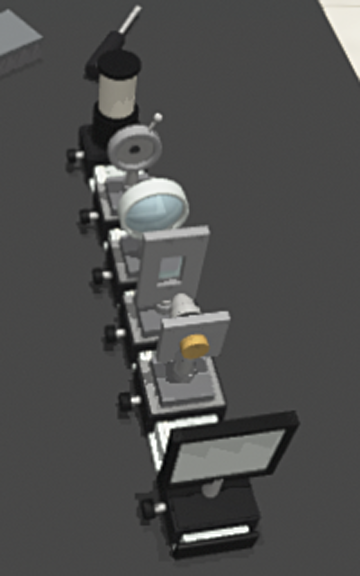

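In both views all four mounts stand upright on their carriers in the right order: iris, condenser, slide holder, objective with its nose towards the slide. In the top crop they are at (212,210), (310,200), (390,190) and (465,190). The foot centres I could measure in full are within 2 mm of the carrier middles.

```bash
python3 -c "
from workcell import hand_in; print(hand_in())"
```

```text
the job is handed in; nothing more can be done
None
```

The microscope is built and handed in: from the lamp, iris, condenser, slide holder and objective (nose to the slide) stand upright on carriers 3, 2, 1 and 0, about 2 mm or less off-centre in the camera check, after about 33 s; the hand-in gave no verdict.

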